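# Show an agate slab to the inspection camera

### The arm

A 7-joint arm with a two-finger parallel gripper is mounted at the origin on a cart in front of the work surface, level with it; the furniture and walls round the work are solid. World frame = base frame: x ahead of the robot, y to its left, z up, the work surface at z = 0. Lengths are in m, angles in rad, forces in N, time in s.
With the tool pointing down it reaches from about 0.35 to 0.9 m from the base axis. Payload 8.1 kg.
Tool frame: the origin (TCP) lies midway between the tips of the shut fingers; the grasp point (between the pads) lies arm.grasp_offset behind it (arm.grasp_offset is the distance from the TCP to the grasp point, in m); z points along the fingers, y is the line along which they close (so a half turn about z gives the same grasp; the last joint's range is limited). The gripper opens to 92 mm and grips with 3 to 60 N. Pads are 19 mm wide; open, the fingers measure 130 mm over their backs; the gripper's body (75 mm by 190 mm) begins 47 mm behind the grasp point.
Start: joints at [1.016, 0.434, 0.025, 1.573, -0.012, 1.134, -0.075], TCP at [0.273, -0.562, 0.227] pointing down, gripper open.
Joint ranges: [-2.62, 2.62], [-0.44, 2.09], [-1.27, 1.32], [0.08, 2.57], [-1.32, 4.46], [0.12, 2], [-2.74, 2.74]. Speed limits (rad/s): [2.22, 2.22, 3.01, 3.01, 3.14, 3.14, 3.14].

### API

Orientations are given as a rotation vector (axis times angle).
In Python, from cell import observe, imaging, arm gives the robot as it stands.
- The arm moves only by the tool apply_moves, never from a script. Its argument "commands" is a list of rows, each a list of 5 numbers: the opening in per cent of the stroke, from 0 (shut) to 100 (fully open), then the shift along the world's x, y, z in units of 0.06 m (1.0 is 0.06 m), then the turn about the world's z in units of 0.5 rad (1.0 is 0.5 rad). A call has 1 to 12 rows; each row shifts and turns the commanded pose from where the row before left it; what a row does not reach is not made up. A row lasts 1/8 s, in which the tool goes at most 62.5 mm and 10.7 degrees, less where a joint would pass 70% of its speed; a pose out of reach is approached as far as the arm can. A call with a number of a shift or a turn outside -1 to 1 is refused whole. A call with a gripper value outside its range is refused whole. The fingers move at their own pace and stop on an object; "newtons" is the grip in N (left out, the last holds). Time passes only in rows, so rows that do not move let the fingers close. It gives the time, the measured TCP pose, the force, the opening and the grip force at its end, in the units of the state.
- observe(): the state, without advancing time (a new reading comes with each control period).
- imaging.get_image(name): name is "side" or "top"; returns (picture, depth): 384x512x3 uint8, red, green, blue; 384x512 float32, m along the optical axis (not along the pixel's ray), 0 where there is no reading.
- imaging.camera_params(name): a dict with "camera_matrix" (3x3 intrinsics, pixels), "dist" ([k1, k2, p1, p2, k3] as OpenCV has them; the pictures are not rectified), "origin" and "rotation" of the camera in the world. Camera axes: x right, y up, looking along -z (the intrinsics and any distortion apply to the point x, -y, -z); pixel columns grow to the right and rows downward; lengths in m; the calibration is good to about 2 mm. A picture is of the moment at which its call begins. camera_params takes no time and is no camera call.
- arm.sign_off(): hands the job in; it is judged then, once.
The state is a dict: "clock": time; "joints": joint angles; "dq": joint speeds; "joint_efforts": joint torques, N m; "position": TCP position; "ee_rot": TCP orientation; "force": force on the tool from outside, world axes, zero at the start; "ft_torque": the same for the moment, N m; "width": opening from 0.0 (shut) to 1.0 (fully open); "gripper_force": force on a finger pad.
Only numpy, scipy, OpenCV 4.12 (cv2) and the standard library are available. Lean on these libraries where they do the work, as an engineer would, in place of code of your own. Each camera call takes 0.05 s, during which the arm holds its last target. There are 200 camera calls.

### The job

Lift the pale plastic cover of the slab drying box by its handle, gently, until it stands against its stop and leave it open; then take the red-brown banded agate slab out of the box and hold it up to the inspection camera: in the air, its middle on the lens axis straight above the white cross on the camera's base, and its flat face square to the lens, which looks down at a slant. Finish while still holding the slab there, still, in the gripper; leave the grey slab in its slot and do not disturb the other things on the bench.

Things in the scene. Friction and masses are not known exactly. Their poses are not given: they have to be found in the camera images.
- slab_box: wooden slab drying box, fixed: 124 mm deep (x), 214 mm wide (y), 84 mm high, 6 mm walls and floor; origin at the centre of its underside, cover handle on its -x side. Slots for slabs are 35 mm left and right of its middle, each between two pairs of 9 mm wooden pegs (28 mm before and behind its middle, tops 42 mm up); which slab is in which varies.
- cover (a joint): pale plastic cover of the box, with a yellow brass hinge strip: 0 rad = shut on the rim, grows as its near edge is lifted, 1.5 rad = upright against its stop at the far side. A stiff hinge holds it at any angle (about 2 N at the handle moves it); it may stand slightly ajar at the start.
- cover_handle (a point): centre of the cover's black round grip bar, 18 mm in diameter, 26 mm long, parallel to the hinge. It stands 34 mm clear of the cover's near edge on an 8 mm wide flat arm and can be pinched across its ends from above all the way as the cover swings. Moves with the cover; with the cover shut its axes are the box's.
- cover_hinge (a point): middle of the hinge line on the far rim of the box, 84.5 mm above the bench (fixed). Axes are the box's: x from the handle side to the hinge side, y along the hinge, z up. The bar goes round it at 158 mm, starting 3.5 mm above it when shut and then rising.
- red_slab_center (a point): middle of the red-brown and cream banded agate slab, the one to show: flat irregular oval, 8.5 mm thick, 35 g, about 89 mm long and 64 mm high as it stands on edge in its slot, its top 32 mm above this point. Own z is the normal of its flat faces, along the box's y as it stands; its length runs along the box's x.
- grey_slab_center (a point): middle of the other slab in the box, grey-blue banded, 8.5 mm thick, about 75 mm long and 54 mm high as it stands; it stays where it is.
- camera_stand: black base plate of the inspection camera, fixed, 110 (x) x 300 (y) x 10 mm; origin under the white cross, the plate reaching 55 mm to -y and 245 mm to +y of it. At the +y end stand a 300 mm high post (222 mm from the cross) and the blue camera with white ring light (60 mm across), looking to -y and down.
- focus (a point): focus point: empty point in the air 140 mm before the lens on its axis, 170 mm above the bench, straight over the white cross on the stand's base. Own z points from here into the lens, rising 20 degrees (the camera looks down at 20 degrees); own x is level, own y mostly down.
- lens (a point): centre of the front of the camera lens (32 mm across), same axes as the focus point.
- rough_0: tan rough stone, 44x52x36 mm, a bystander; origin at the centre of its underside
- dropper_bottle: brown dropper bottle with black bulb, 33x34x102 mm, a bystander; origin at the centre of its underside
- scrub_brush: wooden scrubbing brush, 54x153x49 mm, a bystander; origin at the centre of its underside

How it is judged:
By the outcome, as a careful person would: the job done as asked, in the order asked, and still so for the second after the job is handed in, while the arm keeps its last pose, push and grip.
It also fails if it takes over 54 s, if anything falls off the work surface, if the arm or the gripper's body presses on something with over 40 N, if the wrist force passes 120 N, or if a joint passes its speed limit or range.

## Working session

There is one attempt and no reset: what is moved stays moved. The work goes in short steps, Python scripts to look and compute and a tool call to move; the robot and the scene stay as the last step left them, time stands still between calls to the robot, and variables do not carry over. Pictures are saved under pics/ and viewed, at most 10 in all, crops included, and the job is handed in when it is done.

Besides the shell and the picture viewer there is one more tool, called after "Call:" in YAML: its name, and indented under it one key for each argument. apply_moves: Moves the arm, as the interface text tells. Its arguments: {"type":"object","properties":{"commands":{"type":"array"},"newtons":{"type":"number"}},"required":["commands"]}

```bash
ls; mkdir -p pics; cat > h.py <<'E'
import numpy as np, cv2
from scipy.spatial.transform import Rotation as R
from cell import observe, imaging, arm
def shot(n,f=None):
    im,d=imaging.get_image(n)
    if f: cv2.imwrite('pics/'+f,im[:,:,::-1])
    return im,d
def cloud(n,d):
    p=imaging.camera_params(n); K=np.array(p['camera_matrix']); D=np.array(p['dist'])
    h,w=d.shape; u,v=np.meshgrid(np.arange(w),np.arange(h))
    q=cv2.undistortPoints(np.stack([u,v],-1).reshape(-1,1,2).astype(float),K,D).reshape(h,w,2)
    c=np.stack([q[...,0]*d,-q[...,1]*d,-d],-1)
    Rm=np.array(p['rotation']); 
    if Rm.shape!=(3,3): Rm=R.from_rotvec(Rm).as_matrix() if Rm.size==3 else R.from_quat(Rm).as_matrix()
    P=c@Rm.T+np.array(p['origin']); P[d==0]=np.nan
    return P
E
python3 - <<'E'
from h import *
for n in ('side','top'):
    im,d=shot(n,n+'0.png'); P=cloud(n,d); np.savez('/tmp/'+n+'0.npz',im=im,P=P)
    p=imaging.camera_params(n); print(n,p['origin'],np.round(p['rotation'],3).tolist())
o=observe(); print(o, arm.grasp_offset)
E
```

```text
pics
side [0.13210461 0.69378358 0.87867346] [0.298, -1.17, -2.468]
top [ 0.28568205 -0.11634605  1.29576077] [0.157, -0.145, -1.561]
{'clock': 0.1, 'joints': array([ 1.01639737,  0.43515311,  0.02496425,  1.57398518, -0.01156178,
        1.13402384, -0.07509935]), 'dq': array([-3.90334901e-04, -1.87369492e-03, -1.69217388e-04, -2.09544412e-03,
        1.09790455e-03, -9.82649957e-04,  3.52530831e-05]), 'joint_efforts': array([ 3.51867515e-03, -6.69125533e+01,  9.88210849e-01, -3.15147972e+01,
       -6.05961727e-02,  3.74296855e-02,  2.19382144e-05]), 'position': array([ 0.27261173, -0.56190463,  0.22603158]), 'ee_rot': array([-3.06047927e+00, -7.03295266e-01,  7.43108133e-04]), 'force': array([ 0.79880726,  0.70047245, -0.28092179]), 'ft_torque': array([ 0.03115284,  0.06711906, -0.05705163]), 'gripper_force': 0.0, 'width': 0.9983885060334501} 0.0188
```

View pics/side0.png

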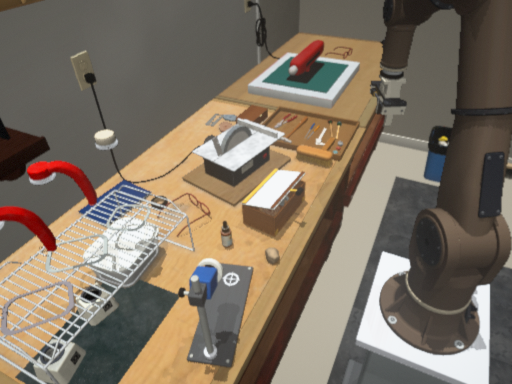

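View pics/top0.png

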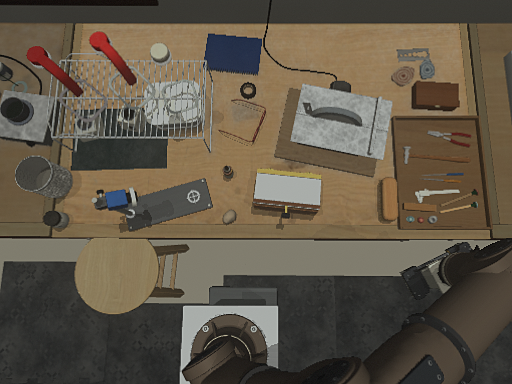

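The top view shows the box at (287,192) with its black handle at (287,211) and the yellow hinge at the far side. It also shows the stand with its cross at (194,196), the stone (229,217), the bottle (228,172) and the brush (388,198). The side view shows the same layout. Next I'll measure these.

```bash
python3 - <<'E'
from h import *
z=np.load('/tmp/top0.npz'); im,P=z['im'],z['P']
def at(u,v): return np.round(P[v,u],3).tolist()
for nm,uv in dict(cross=(194,196),handle=(287,211),hinge=(287,174),lidc=(287,190),stone=(229,217),bottle=(228,172),brush=(388,198)).items(): print(nm,at(*uv))
hsv=cv2.cvtColor(im,cv2.COLOR_RGB2HSV)
sub=np.zeros(im.shape[:2],bool); sub[165:225,245:330]=1
yel=sub&(hsv[...,0]>20)&(hsv[...,0]<32)&(hsv[...,1]>130)&(P[...,2]>.06)
lid=sub&(hsv[...,1]<40)&(hsv[...,2]>150)&(P[...,2]>.06)
for m,n in((yel,'yel'),(lid,'lid')):
    q=P[m]; c=q.mean(0); r=cv2.minAreaRect((q[:,:2]*1000).astype(np.float32)); print(n,len(q),c,r, 'z',np.percentile(q[:,2],[2,50,98]))
    if n=='lid': 
        A=np.c_[q[:,:2]-c[:2],np.ones(len(q))]; print(np.linalg.lstsq(A,q[:,2],rcond=None)[0])
blk=sub&(hsv[...,2]<60)&(P[...,2]>.05); q=P[blk]; print('blk',len(q),q.mean(0),np.ptp(q,0)); print(np.argwhere(blk).min(0),np.argwhere(blk).max(0))
# stand plate direction
pl=np.zeros_like(sub);pl[170:235,85:220]=1
m=pl&(hsv[...,1]<60)&(hsv[...,2]<130)&(P[...,2]>.004)&(P[...,2]<.018); q=P[m]; print('plate',len(q),q.mean(0),cv2.minAreaRect((q[:,:2]*1000).astype(np.float32)))
wh=pl&(hsv[...,2]>180)&(hsv[...,1]<40); wh[:,:180]=0; print('cross',P[wh].mean(0), np.argwhere(wh).mean(0))
s=np.load('/tmp/side0.npz'); im2,P2=s['im'],s['P']
for uv in((231,279),(205,285),(210,262)): print('side',uv,np.round(P2[uv[1],uv[0]],3))
big=cv2.resize(im[160:240,170:340],None,fx=4.5,fy=4.5,interpolation=cv2.INTER_CUBIC); big2=cv2.resize(im2[150:280,190:320],None,fx=4,fy=4)[:220]
cv2.imwrite('pics/c0.png',big[:,:,::-1])
E
```

```text
cross [0.518, 0.135, 0.009]
handle [0.464, -0.19, 0.029]
hinge [0.578, -0.187, 0.096]
lidc [0.522, -0.186, 0.107]
stone [0.442, 0.008, 0.03]
bottle [0.59, 0.011, 0.072]
brush [0.507, -0.531, 0.05]
yel 240 [ 0.57556079 -0.19281281  0.09678616] ((564.7141723632812, -204.95889282226562), (175.3446044921875, 169.22433471679688), 31.953306198120117) z [0.08646511 0.09586367 0.12495617]
lid 1649 [ 0.52603817 -0.18816324  0.10597301] ((519.682861328125, -186.97930908203125), (212.62643432617188, 105.56758880615234), 84.24845886230469) z [0.09341596 0.10593412 0.11822358]
[-0.25232114  0.02602962  0.10597301]
blk 127 [ 0.45523094 -0.18215026  0.08928341] [0.04505419 0.20747181 0.08776947]
[206 254] [217 317]
plate 2282 [0.48898115 0.22194811 0.0097224 ] ((489.8793640136719, 227.94180297851562), (108.57376861572266, 298.4919128417969), 16.962114334106445)
cross [0.51918108 0.13596839 0.01134395] [195.65 193.6 ]
side (231, 279) [0.519 0.138 0.009]
side (205, 285) [0.447 0.334 0.261]
side (210, 262) [0.477 0.27  0.247]
```

View pics/c0.png

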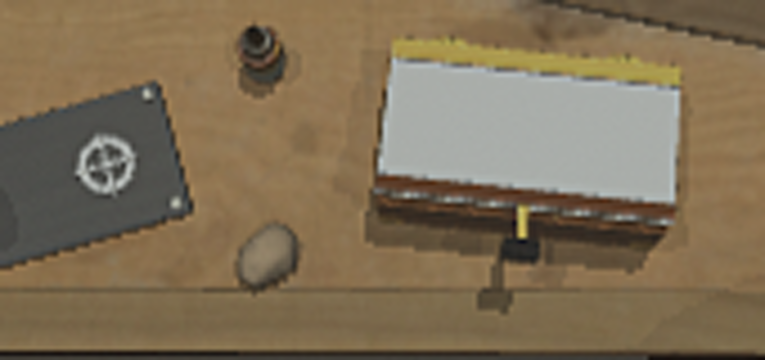

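```bash
python3 - <<'E'
from h import *
psi=-0.1; bx=np.array([np.cos(psi),np.sin(psi)]); by=np.array([-bx[1],bx[0]])
o=np.array([.52,-.187])
for n in('top','side'):
    z=np.load(f'/tmp/{n}0.npz'); im,P=z['im'],z['P']; hsv=cv2.cvtColor(im,cv2.COLOR_RGB2HSV)
    a=(P[...,:2]-o)@bx; b=(P[...,:2]-o)@by; zz=P[...,2]
    near=(abs(a)<.14)&(abs(b)<.13)&(zz>.05)&(zz<.17)
    pc=lambda m,s: (s,m.sum(),'a',np.round(np.percentile(a[m],[1,5,50,95,99]),4),'b',np.round(np.percentile(b[m],[1,5,50,95,99]),4),'z',np.round(np.percentile(zz[m],[1,50,99]),4))
    lid=near&(hsv[...,1]<50)&(hsv[...,2]>140); lid&=(abs(zz-(.106-.2537*(a-.006)))<.008); print(n,*pc(lid,'lid'))
    yl=near&(hsv[...,0]>18)&(hsv[...,0]<34)&(hsv[...,1]>130)&(a>.03);print(*pc(yl,'yel'))
    ac=near&(a<-.06)&(abs(b)<.03)&(zz>.09)&(hsv[...,2]<80); print(*pc(ac,'bar'))
    for v,u in np.argwhere(ac)[::3]: print((u,v),np.round([a[v,u],b[v,u],zz[v,u]],3),im[v,u], end=';')
    A=np.c_[a[lid],b[lid],np.ones(lid.sum())]; print('\nplane',np.linalg.lstsq(A,zz[lid],rcond=None)[0])
    red=near&(a>-.1)&(a<.0)&((hsv[...,0]<8))&(hsv[...,1]>100)&(zz<.1); print(*pc(red,'wood') if red.sum()>5 else '')
    # edge yaw: near and far edge of lid per b bin
    for s,q in((1,98),(-1,2)):
        bb=np.linspace(-.09,.09,19); e=[np.percentile(a[lid&(abs(b-t)<.005)],q) for t in bb]; print(np.polyfit(bb,e,1))
E
```

```text
top lid 1676 a [-0.0377 -0.0339  0.006   0.0471  0.0508] b [-0.1042 -0.0958 -0.0007  0.0953  0.1042] z [0.0923 0.1059 0.1191]
yel 229 a [0.0548 0.0555 0.0613 0.0687 0.0719] b [-0.1039 -0.0939 -0.0006  0.0925  0.1022] z [0.0844 0.0958 0.1016]
bar 45 a [-0.0916 -0.0912 -0.0847 -0.0772 -0.0763] b [-0.0122 -0.0117  0.0005  0.0127  0.0131] z [0.123  0.1334 0.1384]
(np.int64(282), np.int64(213)) [-0.079  0.011  0.136] [40 39 36];(np.int64(285), np.int64(213)) [-0.078  0.001  0.133] [29 30 33];(np.int64(288), np.int64(213)) [-0.077 -0.008  0.133] [45 42 38];(np.int64(282), np.int64(214)) [-0.082  0.01   0.131] [43 43 40];(np.int64(285), np.int64(214)) [-0.081  0.001  0.133] [44 41 40];(np.int64(288), np.int64(214)) [-0.081 -0.008  0.137] [39 39 37];(np.int64(282), np.int64(215)) [-0.085  0.01   0.136] [41 40 38];(np.int64(285), np.int64(215)) [-0.084  0.001  0.133] [45 44 41];(np.int64(288), np.int64(215)) [-0.083 -0.009  0.134] [45 43 42];(np.int64(282), np.int64(216)) [-0.088  0.01   0.134] [35 35 34];(np.int64(285), np.int64(216)) [-0.088  0.     0.136] [39 38 35];(np.int64(288), np.int6
[... 937 characters left out ...]
0.133] [70 65 61];(np.int64(301), np.int64(190)) [-0.087 -0.002  0.129] [65 59 56];(np.int64(298), np.int64(191)) [-0.083  0.01   0.132] [68 63 60];(np.int64(301), np.int64(191)) [-0.089  0.002  0.129] [67 60 54];(np.int64(297), np.int64(192)) [-0.08   0.012  0.129] [64 60 55];(np.int64(300), np.int64(192)) [-0.089  0.01   0.131] [64 59 53];(np.int64(297), np.int64(193)) [-0.082  0.016  0.129] [61 57 52];(np.int64(300), np.int64(193)) [-0.091  0.013  0.13 ] [68 59 52];(np.int64(298), np.int64(194)) [-0.086  0.017  0.126] [65 58 52];(np.int64(297), np.int64(195)) [-0.083  0.016  0.12 ] [78 64 54];
plane [-0.25568498  0.00028335  0.10610296]

[-0.00069834  0.05352832]
[-0.00267982 -0.04817371]
```

Call:
apply_moves:
  commands:
    - [60, 0.34, 0.8, 0, -0.1375]
    - [60, 0.34, 0.8, 0, -0.1375]
    - [60, 0.34, 0.8, 0, -0.1375]
    - [60, 0.34, 0.8, 0, -0.1375]
    - [60, 0.34, 0.8, 0, -0.1375]
    - [60, 0.34, 0.8, 0, -0.1375]
    - [60, 0.34, 0.8, 0, -0.1375]
    - [60, 0.34, 0.8, 0, -0.1375]
    - [60, 0, 0, 0, 0]
    - [60, 0, 0, 0, 0]
  newtons: 10

```text
clock: 1.35
position: [0.4357, -0.1786, 0.2265]
ee_rot: [3.138, -0.153, -0.001]
force: [-0.0, 0.3, 0.5]
width: 0.6
gripper_force: 0.0
```

Call:
apply_moves:
  commands:
    - [60, 0, 0, -0.6, 0]
    - [60, 0, 0, -0.6, 0]
    - [60, 0, 0, -0.5, 0]
    - [60, 0, 0, -0.28, 0]
    - [60, 0, 0, 0, 0]
    - [15, 0, 0, 0, 0]
    - [15, 0, 0, 0, 0]
    - [15, 0, 0, 0, 0]
    - [15, 0, 0, 0, 0]
    - [15, 0, 0, 0, 0]
  newtons: 12

```text
clock: 2.6
position: [0.4362, -0.1794, 0.1083]
ee_rot: [3.136, -0.156, 0.001]
force: [-0.2, -5.5, 0.5]
width: 0.283
gripper_force: 12.0
```

```bash
python3 -c "
import numpy as np
f=np.linspace(.272,1.522,21);a=-np.cos(f)*.158;z=np.sin(f)*.158
for i in range(20): print(i,[round(v/.06,3) for v in((a[i+1]-a[i])*.995,-(a[i+1]-a[i])*.1,z[i+1]-z[i])])"
```

```text
0 [np.float64(0.049), np.float64(-0.005), np.float64(0.157)]
1 [np.float64(0.059), np.float64(-0.006), np.float64(0.154)]
2 [np.float64(0.068), np.float64(-0.007), np.float64(0.15)]
3 [np.float64(0.077), np.float64(-0.008), np.float64(0.145)]
4 [np.float64(0.086), np.float64(-0.009), np.float64(0.14)]
5 [np.float64(0.095), np.float64(-0.01), np.float64(0.134)]
6 [np.float64(0.103), np.float64(-0.01), np.float64(0.128)]
7 [np.float64(0.11), np.float64(-0.011), np.float64(0.121)]
8 [np.float64(0.118), np.float64(-0.012), np.float64(0.114)]
9 [np.float64(0.125), np.float64(-0.013), np.float64(0.107)]
10 [np.float64(0.131), np.float64(-0.013), np.float64(0.099)]
11 [np.float64(0.137), np.float64(-0.014), np.float64(0.09)]
12 [np.float64(0.142), np.float64(-0.014), np.float64(0.081)]
13 [np.float64(0.147), np.float64(-0.015), np.float64(0.072)]
14 [np.float64(0.151), np.float64(-0.015), np.float64(0.063)]
15 [np.float64(0.155), np.float64(-0.016), np.float64(0.053)]
16 [np.float64(0.158), np.float64(-0.016), np.float64(0.044)]
17 [np.float64(0.16), np.float64(-0.016), np.float64(0.034)]
18 [np.float64(0.162), np.float64(-0.016), np.float64(0.023)]
19 [np.float64(0.163), np.float64(-0.016), np.float64(0.013)]
```

Call:
apply_moves:
  commands:
    - [15, 0.049, -0.02, 0.157, 0]
    - [15, 0.059, -0.02, 0.154, 0]
    - [15, 0.068, -0.007, 0.15, 0]
    - [15, 0.077, -0.008, 0.145, 0]
    - [15, 0.086, -0.009, 0.14, 0]
    - [15, 0.095, -0.01, 0.134, 0]
    - [15, 0.103, -0.01, 0.128, 0]
    - [15, 0.11, -0.011, 0.121, 0]
    - [15, 0.118, -0.012, 0.114, 0]
    - [15, 0.125, -0.013, 0.107, 0]

```text
clock: 3.85
position: [0.4898, -0.1851, 0.1894]
ee_rot: [-3.137, 0.154, 0.0]
force: [-2.4, 4.8, -1.5]
width: 0.283
gripper_force: 12.0
```

Call:
apply_moves:
  commands:
    - [15, 0.131, 0.005, 0.099, 0]
    - [15, 0.137, 0.0, 0.09, 0]
    - [15, 0.142, -0.014, 0.081, 0]
    - [15, 0.147, -0.015, 0.072, 0]
    - [15, 0.151, -0.015, 0.063, 0]
    - [15, 0.155, -0.016, 0.053, 0]
    - [15, 0.158, -0.016, 0.044, 0]
    - [15, 0.16, -0.016, 0.034, 0]
    - [15, 0.12, -0.012, 0.016, 0]

```text
clock: 4.97
position: [0.5685, -0.193, 0.2229]
ee_rot: [3.136, -0.156, 0.002]
force: [-2.6, -3.6, 4.0]
width: 0.283
gripper_force: 12.0
```

Call:
apply_moves:
  commands:
    - [15, 0.08, -0.008, 0.0, 0]
    - [15, 0.08, -0.008, 0.0, 0]
    - [15, 0.05, -0.005, 0.0, 0]
    - [15, 0.05, -0.005, 0.0, 0]
    - [15, 0, 0, 0, 0]

```text
clock: 5.6
position: [0.5848, -0.1947, 0.2238]
ee_rot: [3.136, -0.156, 0.006]
force: [-1.6, -4.4, 8.7]
width: 0.282
gripper_force: 12.0
```

Call:
apply_moves:
  commands:
    - [15, 0.05, -0.005, 0.0, 0]
    - [15, 0.05, -0.005, 0.01, 0]
    - [15, 0, 0, 0, 0]

```text
clock: 5.98
position: [0.5872, -0.1949, 0.223]
ee_rot: [3.136, -0.157, -0.006]
force: [-13.0, -1.4, 9.1]
width: 0.284
gripper_force: 12.0
```

```bash
python3 - <<'E'
from h import *
im,d=shot('side'); P=cloud('side',d); im2,d2=shot('top'); P2=cloud('top',d2)
np.savez('/tmp/s1.npz',im=im,P=P,im2=im2,P2=P2)
a=cv2.resize(im[120:260,190:330],None,fx=4,fy=4); b=cv2.resize(im2[140:240,240:335],None,fx=2.4,fy=2.4)
c=np.zeros((560,800,3),np.uint8); c[:,:560]=a; c[:b.shape[0],565:565+b.shape[1]]=b[:,:235]; cv2.imwrite('pics/c1.png',c[:,:,::-1])
E
```

```text
(no output)
```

View pics/c1.png

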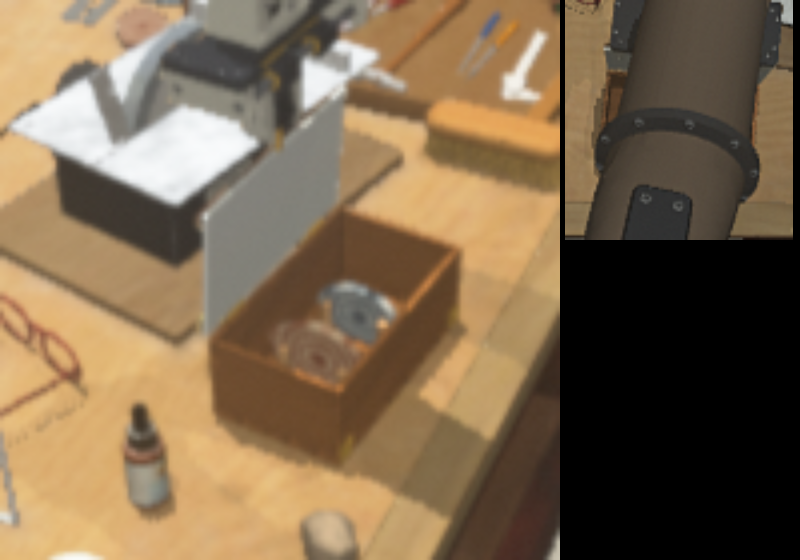

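The cover is upright against its stop: the push force jumped to 13 N. The red slab is in the left (+y) slot at crop (318,345) and the grey one is at (355,308). I'll release, go up and measure.

Call:
apply_moves:
  commands:
    - [15, -0.02, 0.002, 0.01, 0]
    - [55, 0, 0, 0, 0]
    - [55, 0, 0, 0, 0]
    - [55, 0, 0, 0, 0]
    - [55, 0, 0, 0.5, 0]
    - [55, 0, 0, 0.9, 0]
    - [55, 0, 0, 0.9, 0]
    - [55, -0.9, 0.2, 0, 0]
    - [55, -0.9, 0.2, 0, 0]
    - [55, -0.9, 0.2, 0, 0]
    - [55, 0, 0, 0, 0]

```text
clock: 7.45
position: [0.4229, -0.1568, 0.3621]
ee_rot: [3.137, -0.155, 0.001]
force: [0.6, 0.5, 1.0]
width: 0.552
gripper_force: 0.0
```

```bash
python3 - <<'E'
from h import *
psi=-0.1; bx=np.array([np.cos(psi),np.sin(psi)]); by=np.array([-bx[1],bx[0]]); o=np.array([.52,-.187])
im,d=shot('side'); P=cloud('side',d); hsv=cv2.cvtColor(im,cv2.COLOR_RGB2HSV)
a=(P[...,:2]-o)@bx; b=(P[...,:2]-o)@by; zz=P[...,2]
# cover
m=(hsv[...,1]<50)&(hsv[...,2]>110)&(a>.04)&(a<.1)&(abs(b)<.11)&(zz>.1)&(zz<.21)
A=np.c_[zz[m],b[m],np.ones(m.sum())]; print('cover a=',np.linalg.lstsq(A,a[m],rcond=None)[0],m.sum(),zz[m].max(),b[m].min(),b[m].max())
# walls rim
w=(abs(a)<.09)&(abs(b)<.13)&(zz>.078)&(zz<.09)&(hsv[...,1]>90); print('rim',np.percentile(a[w],[1,99]),np.percentile(b[w],[1,99]))
for s in(1,-1):
    m=(abs(a)<.055)&(abs(b-s*.035)<.02)&(zz>.045)&(zz<.08)
    print('slab',s,m.sum(),'a',np.percentile(a[m],[1,50,99]),'b',np.percentile(b[m],[1,50,99]),'z',np.percentile(zz[m],[1,50,99]),im[m].mean(0))
    t=m&(zz>np.percentile(zz[m],99)-.008); print('  top',a[t].mean(),b[t].mean(),np.percentile(b[t],[3,97]),np.polyfit(a[t],b[t],1))
print(observe()['position'],observe()['joints'].round(3))
E
```

```text
cover a= [-0.05402223  0.00239305  0.07467821] 929 0.20993653560298586 -0.10437786401048317 0.10981563179299657
rim [-0.05472795  0.0717715 ] [-0.10550809  0.11001782]
slab 1 168 a [-0.05441674 -0.00481732  0.04970586] b [0.01907546 0.03848476 0.05403743] z [0.0451245  0.0578087  0.07902294] [132.375      100.98809524  74.52380952]
  top -0.052630990784212274 0.0353387993367182 [0.01720681 0.05186796] [-0.29456299  0.01983566]
slab -1 104 a [-0.05472223 -0.01328115  0.03625856] b [-0.05277484 -0.03207941 -0.01595434] z [0.04542805 0.05511654 0.07976591] [114.50961538 102.625       89.19230769]
  top -0.05303727310888206 -0.0371102062616697 [-0.05244213 -0.02138871] [-0.48761102 -0.06297177]
[ 0.42502809 -0.15720831  0.36212682] [ 0.32   0.064 -0.089  1.733  0.006  1.343 -1.44 ]
```

```bash
python3 - <<'E'
from h import *
psi=-0.1; bx=np.array([np.cos(psi),np.sin(psi)]); by=np.array([-bx[1],bx[0]]); o=np.array([.52,-.187])
im,d=shot('side'); P=cloud('side',d)
a=(P[...,:2]-o)@bx; b=(P[...,:2]-o)@by; zz=P[...,2]
for s in(1,-1):
    m=(a>-.042)&(a<.056)&(abs(b-s*.037)<.016)&(zz>.05)&(zz<.085)
    vu=np.argwhere(m); print('slab',s,m.sum(),vu.min(0),vu.max(0),np.percentile(a[m],[1,50,99]),np.percentile(zz[m],[1,50,99]))
    for lo,hi in((.046,.052),(.052,.058),(.058,.064),(.064,.074)):
        t=m&(zz>lo)&(zz<hi)
        if t.sum()>3: print(lo,t.sum(),'a',np.percentile(a[t],[3,50,97]).round(3),'b',np.percentile(b[t],[3,20,50,80,97]).round(4))
cv2.imwrite('pics/c2.png',cv2.resize(im[185:235,235:310],None,fx=10,fy=10,interpolation=cv2.INTER_CUBIC)[:,:,::-1])
E
```

```text
slab 1 95 [200 259] [209 279] [-0.02789891  0.00439028  0.04698106] [0.05014769 0.05921161 0.06887593]
0.046 12 a [-0.028  0.009  0.047] b [0.0344 0.0371 0.0382 0.0394 0.0402]
0.052 29 a [-0.025  0.009  0.046] b [0.0337 0.0362 0.0389 0.0399 0.0406]
0.058 34 a [-0.023  0.001  0.034] b [0.0297 0.0339 0.0377 0.0397 0.0416]
0.064 20 a [-0.013  0.005  0.024] b [0.0304 0.0318 0.036  0.039  0.0412]
slab -1 41 [191 273] [197 287] [-0.01948015  0.00518168  0.03262242] [0.0501439  0.05408384 0.05947233]
0.046 8 a [-0.02  -0.002  0.033] b [-0.0406 -0.038  -0.0349 -0.0307 -0.0292]
0.052 28 a [-0.016  0.007  0.029] b [-0.0398 -0.0377 -0.0337 -0.0311 -0.029 ]
0.058 5 a [-0.004  0.002  0.015] b [-0.0359 -0.0348 -0.0331 -0.0324 -0.0305]
```

View pics/c2.png

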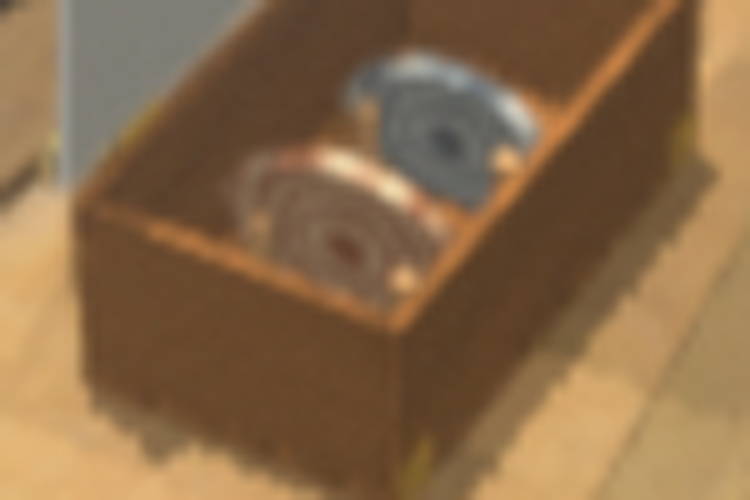

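Call:
apply_moves:
  commands:
    - [45, 0.8, 0.05, 0, 0]
    - [45, 0.777, 0.05, 0, 0]
    - [45, 0, 0, 0, 0]
    - [45, 0, 0, -0.8, 0]
    - [45, 0, 0, -0.8, 0]
    - [45, 0, 0, -0.8, 0]
    - [45, 0, 0, -0.8, 0]
    - [45, 0, 0, -0.6, 0]
    - [45, 0, 0, 0, 0]

```text
clock: 8.68
position: [0.5189, -0.1513, 0.1309]
ee_rot: [-3.137, 0.154, 0.008]
force: [-0.9, -0.5, 0.4]
width: 0.451
gripper_force: 0.0
```

Call:
apply_moves:
  commands:
    - [45, 0, 0, -0.5, 0]
    - [45, 0, 0, -0.5, 0]
    - [45, 0, 0, -0.3, 0]
    - [45, 0, 0, -0.15, 0]
    - [45, 0, 0, 0, 0]
    - [5, 0, 0, 0, 0]
    - [5, 0, 0, 0, 0]
    - [5, 0, 0, 0, 0]
    - [5, 0, 0, 0, 0]
    - [5, 0, 0, 0, 0]
    - [5, 0, 0, 0, 0]
  newtons: 15

```text
clock: 10.05
position: [0.5206, -0.1518, 0.0464]
ee_rot: [3.137, -0.155, 0.0]
force: [-1.5, -1.5, 1.6]
width: 0.091
gripper_force: 15.0
```

Call:
apply_moves:
  commands:
    - [5, 0, 0, 0.3, 0]
    - [5, 0, 0, 0.5, 0]
    - [5, 0, 0, 0.6, 0]
    - [5, -0.2, 0.02, 0.7, 0]
    - [5, -0.3, 0.03, 0.8, 0]
    - [5, -0.3, 0.03, 0.8, 0]
    - [5, 0, 0, 0.8, 0]
    - [5, 0, 0, 0.6, 0]
    - [5, 0, 0, 0, 0]

```text
clock: 11.18
position: [0.4737, -0.1466, 0.3549]
ee_rot: [3.137, -0.154, 0.008]
force: [-1.0, 0.3, -2.0]
width: 0.09
gripper_force: 15.0
```

```bash
python3 - <<'E'
from h import *
o=observe(); print(o['joints'].round(3),o['position'],o['ee_rot'],o['force'])
E
```

```text
[ 0.29   0.142 -0.113  1.663  0.016  1.333 -1.494] [ 0.47372426 -0.14660035  0.35494717] [ 3.13711654 -0.15368227  0.00806117] [-0.97321581  0.33256209 -2.01755502]
```

Call:
apply_moves:
  commands:
    - [5, 0, 0, 0.5, 0.305]
    - [5, 0, 0, 0.5, 0.305]
    - [5, 0, 0, 0.5, 0.305]
    - [5, 0, 0, 0.5, 0.305]
    - [5, 0, 0, 0.5, 0.305]
    - [5, 0, 0, 0.5, 0.305]
    - [5, 0, 0, 0.5, 0.305]
    - [5, 0, 0, 0.4, 0.305]
    - [5, 0, 0, 0.4, 0.3]

```text
clock: 12.3
position: [0.4727, -0.1466, 0.6097]
ee_rot: [-2.521, -1.871, 0.002]
force: [-0.9, -0.7, -0.3]
width: 0.091
gripper_force: 15.0
```

```bash
python3 - <<'E'
from h import *
o=observe(); print(o['joints'].round(3),o['position'],o['ee_rot'],o['force'])
E
```

```text
[ 0.345  0.185 -0.209  1.005  0.041  1.958 -0.139] [ 0.47273071 -0.14656035  0.6096633 ] [-2.52117905e+00 -1.87148058e+00  1.96633044e-03] [-0.90629499 -0.65728218 -0.29036357]
```

As expected, joint 6 is close to its 2.0 limit. I'll push on upward to see how the arm treats orientation there.

Call:
apply_moves:
  commands:
    - [5, 0, 0, 0.4, 0]
    - [5, 0, 0, 0.4, 0]
    - [5, 0, 0, 0, 0]

```text
clock: 12.68
position: [0.473, -0.1468, 0.6292]
ee_rot: [2.525, 1.862, 0.0]
force: [0.3, 0.7, -0.7]
width: 0.091
gripper_force: 15.0
```

```bash
python3 - <<'E'
from h import *
o=observe(); print(o['joints'].round(3),o['position'],o['ee_rot'],R.from_rotvec(o['ee_rot']).as_matrix().round(3).tolist())
E
```

```text
[-0.043  0.177  0.325  0.973 -0.059  1.996 -0.047] [ 0.47298607 -0.14684841  0.62924214] [2.52458493e+00 1.86167678e+00 3.00508671e-04] [[0.296, 0.955, 0.003], [0.955, -0.296, -0.004], [-0.003, 0.004, -1.0]]
```

Call:
apply_moves:
  commands:
    - [5, 0, 0, 1.0, 0]
    - [5, 0, 0, 1.0, 0]
    - [5, 0, 0, 1.0, 0]

```text
clock: 13.05
position: [0.46, -0.1426, 0.6911]
ee_rot: [2.435, 1.799, 0.124]
force: [-0.3, 0.8, -1.1]
width: 0.09
gripper_force: 15.0
```

```bash
python3 - <<'E'
from h import *
o=observe(); print(o['joints'].round(3),o['position'],o['ee_rot'],R.from_rotvec(o['ee_rot']).as_matrix().round(3).tolist())
E
```

```text
[-0.397  0.111  0.733  0.917 -0.085  2.001 -0.011] [ 0.45995184 -0.14261826  0.69107023] [2.43475914 1.79864203 0.12368235] [[0.294, 0.947, 0.132], [0.956, -0.291, -0.041], [-0.001, 0.138, -0.99]]
```

Call:
apply_moves:
  commands:
    - [5, 0, 0, 1.0, 0]
    - [5, 0, 0, 1.0, 0]

```text
clock: 13.3
position: [0.4547, -0.1412, 0.732]
ee_rot: [2.371, 1.751, 0.205]
force: [0.9, 0.1, -0.1]
width: 0.092
gripper_force: 15.0
```

```bash
python3 - <<'E'
from h import *
o=observe(); print(o['joints'].round(3),o['position'],o['ee_rot'],R.from_rotvec(o['ee_rot']).as_matrix().round(3).tolist())
E
```

```text
[-0.599  0.074  0.928  0.862 -0.071  2.001 -0.015] [ 0.45471354 -0.14122546  0.73200793] [2.3707467  1.75139082 0.20482725] [[0.294, 0.93, 0.22], [0.956, -0.286, -0.068], [0.0, 0.231, -0.973]]
```

Call:
apply_moves:
  commands:
    - [5, 0, 0, 1.0, 0]
    - [5, 0, 0, 1.0, 0]

```text
clock: 13.55
position: [0.4523, -0.1407, 0.7729]
ee_rot: [2.305, 1.703, 0.283]
force: [0.0, 0.3, 0.4]
width: 0.091
gripper_force: 15.0
```

```bash
cat > s.py <<'E'
from h import *
o=observe(); M=R.from_rotvec(o['ee_rot']).as_matrix(); y=M[:,1]
print(o['clock'],o['joints'].round(3),o['position'].round(4),M.round(3).tolist(),'elev y',np.degrees(np.arcsin(y[2])).round(2),'az',np.degrees(np.arctan2(y[1],y[0])).round(2),'x elev',np.degrees(np.arcsin(M[2,0])).round(2))
E
python3 s.py
```

```text
13.55 [-0.827  0.048  1.146  0.793 -0.054  2.001 -0.018] [ 0.4523 -0.1407  0.7729] [[0.294, 0.905, 0.307], [0.956, -0.278, -0.093], [0.001, 0.321, -0.947]] elev y 18.74 az -17.1 x elev 0.08
```

Call:
apply_moves:
  commands:
    - [5, 0, 0, 0.4, 0]
    - [5, 0, 0, 0, 0]

```text
clock: 13.8
position: [0.452, -0.1405, 0.7809]
ee_rot: [2.292, 1.694, 0.298]
force: [0.7, 0.1, -1.0]
width: 0.09
gripper_force: 15.0
```

```bash
python3 s.py
```

```text
13.8 [-0.864  0.044  1.181  0.777 -0.051  2.001 -0.018] [ 0.452  -0.1405  0.7809] [[0.293, 0.899, 0.324], [0.956, -0.276, -0.098], [0.002, 0.339, -0.941]] elev y 19.79 az -17.08 x elev 0.1
```

Call:
apply_moves:
  commands:
    - [5, 0, 0, -0.7, 0]
    - [5, 0, 0, -0.7, 0]
    - [5, 0, 0, -0.7, 0]
    - [5, 0, 0, 0, 0]

```text
clock: 14.3
position: [0.4442, -0.1416, 0.6692]
ee_rot: [2.31, 1.693, 0.291]
force: [-0.9, -0.2, 0.2]
width: 0.094
gripper_force: 15.0
```

```bash
python3 s.py
```

```text
14.3 [-1.018 -0.259  0.797  1.227  0.347  1.781 -0.389] [ 0.4442 -0.1416  0.6692] [[0.3, 0.901, 0.312], [0.954, -0.286, -0.091], [0.007, 0.325, -0.946]] elev y 18.98 az -17.59 x elev 0.4
```

Call:
apply_moves:
  commands:
    - [5, 0.11, 0.38, -0.15, 0.3]
    - [5, 0.11, 0.38, -0.15, 0.3]
    - [5, 0.11, 0.38, -0.15, 0.3]
    - [5, 0.11, 0.38, -0.15, 0.3]
    - [5, 0.11, 0.38, -0.15, 0.3]
    - [5, 0.11, 0.38, -0.15, 0.3]
    - [5, 0.11, 0.38, -0.15, 0.3]

```text
clock: 15.18
position: [0.4931, 0.0174, 0.6117]
ee_rot: [1.195, 2.725, 0.47]
force: [-0.4, -0.2, 0.2]
width: 0.091
gripper_force: 15.0
```

```bash
python3 s.py
```

```text
15.175 [-1.53  -0.347  1.064  1.316  0.197  1.664  0.353] [0.4931 0.0174 0.6117] [[-0.678, 0.695, 0.24], [0.735, 0.638, 0.23], [0.007, 0.332, -0.943]] elev y 19.42 az 42.56 x elev 0.38
```

Call:
apply_moves:
  commands:
    - [5, 0.07, 0.25, -0.6, 0.25]
    - [5, 0.07, 0.25, -0.6, 0.25]
    - [5, 0.07, 0.25, -0.6, 0.25]
    - [5, 0.07, 0.25, -0.6, 0.25]
    - [5, 0, 0, 0, 0]

```text
clock: 15.8
position: [0.5096, 0.0771, 0.4659]
ee_rot: [0.502, 3.011, 0.512]
force: [0.9, -0.4, 0.1]
width: 0.091
gripper_force: 15.0
```

```bash
python3 s.py
```

```text
15.8 [-1.786 -0.422  1.307  1.582  0.167  1.435  0.783] [0.5096 0.0771 0.4659] [[-0.946, 0.308, 0.099], [0.323, 0.893, 0.314], [0.008, 0.329, -0.944]] elev y 19.21 az 70.97 x elev 0.49
```

Call:
apply_moves:
  commands:
    - [5, 0.0, 0.15, -0.5, 0]
    - [5, 0.0, 0.15, -0.5, 0]
    - [5, 0, 0, 0, 0]

```text
clock: 16.18
position: [0.505, 0.095, 0.4077]
ee_rot: [0.505, 3.006, 0.511]
force: [1.1, -0.0, 1.3]
width: 0.09
gripper_force: 15.0
```

```bash
python3 s.py
```

```text
16.175 [-1.799 -0.436  1.315  1.722  0.191  1.291  0.75 ] [0.505  0.095  0.4077] [[-0.945, 0.309, 0.104], [0.326, 0.892, 0.313], [0.004, 0.33, -0.944]] elev y 19.26 az 70.88 x elev 0.25
```

```bash
cat > kin.py <<'E'
from h import *
from scipy.optimize import least_squares
lim=np.array([[-2.62,2.62],[-.44,2.09],[-1.27,1.32],[.08,2.57],[-1.32,4.46],[.12,2],[-2.74,2.74]])
D=[([1.01639737,.43515311,.02496425,1.57398518,-.01156178,1.13402384,-.07509935],[.27261,-.5619,.22603],[-3.06047927,-.703295266,.000743]),
([.29,.142,-.113,1.663,.016,1.333,-1.494],[.47372,-.1466,.35495],[3.13711654,-.15368227,.00806]),
([.345,.185,-.209,1.005,.041,1.958,-.139],[.47273,-.14656,.60966],[-2.52118,-1.87148,.001966]),
([-.043,.177,.325,.973,-.059,1.996,-.047],[.47299,-.14685,.62924],[2.52458,1.86168,.0003]),
([-.397,.111,.733,.917,-.085,2.001,-.011],[.45995,-.14262,.69107],[2.43476,1.79864,.12368]),
([-.864,.044,1.181,.777,-.051,2.001,-.018],[.452,-.1405,.7809],[2.292,1.694,.298]),
([-1.018,-.259,.797,1.227,.347,1.781,-.389],[.4442,-.1416,.6692],[2.31,1.693,.291]),
([-1.53,-.347,1.064,1.316,.197,1.664,.353],[.4931,.0174,.6117],[1.195,2.725,.47]),
([-1.799,-.436,1.315,1.722,.191,1.291,.75],[.505,.095,.4077],[.505,3.006,.511])]
def rot(ax,t): return R.from_rotvec(np.array(ax)*t).as_matrix()
Z=[0,0,1];Y=[0,1,0]
def fk(q,p,s):
    h,L1,e,L2,w,L3,y0=p
    T=rot(Z,s[0]*q[0]); x=np.array([0,0,h]); 
    T=T@rot(Y,q[1]); T=T@rot(Z,s[1]*q[2]); x=x+T@np.array([e,0,L1])
    T=T@rot(Y,q[3]); x=x+T@np.array([-e,0,0]);T=T@rot(Z,s[2]*q[4]); x=x+T@np.array([0,0,L2])
    T=T@rot(Y,q[5]); x=x+T@np.array([w,0,0]); T=T@rot(Z,s[3]*q[6]); x=x+T@np.array([0,0,L3])
    return x,T@rot(Z,y0)
def fit():
    best=None
    import itertools
    for s in itertools.product((1,-1),repeat=4):
        for y0 in(0,np.pi/2,np.pi,-np.pi/2):
            f=lambda p:np.concatenate([np.r_[(fk(q,p,s)[0]-x)*5,(R.from_matrix(fk(q,p,s)[1]).inv()*R.from_rotvec(r)).as_rotvec()] for q,x,r in D])
            r=least_squares(f,[.2,.5,0,.45,0,.3,y0],max_nfev=30)
            if best is None or r.cost<best[0]: best=(r.cost,r.x,s,r.fun)
    return best
if __name__=='__main__':
    c,p,s,f=fit(); print(c,p.tolist(),s); print(f.reshape(-1,6).round(3))
E
python3 kin.py
```

```text
0.22134349709350443 [0.3361092346101353, 0.6252904623230401, 0.0034256883350983597, 0.42610654722185387, 0.009104155534020362, 0.5057063812406959, 1.5707345315836874] (-1, -1, -1, -1)
[[ 0.288  0.044 -0.039 -0.     0.     0.   ]
 [ 0.084  0.25  -0.006 -0.     0.001  0.   ]
 [ 0.087  0.24  -0.011 -0.001  0.    -0.   ]
 [ 0.035  0.276 -0.018  0.    -0.     0.   ]
 [ 0.041  0.247 -0.016  0.001  0.     0.001]
 [ 0.077  0.155  0.01   0.001  0.    -0.   ]
 [-0.05   0.034  0.023 -0.    -0.001  0.   ]
 [-0.098  0.102  0.027  0.001  0.    -0.   ]
 [-0.137  0.077  0.03   0.001  0.001 -0.001]]
```

```bash
cat > kin2.py <<'E'
from kin import *
s=(-1,-1,-1,-1); y0=np.pi/2
def fk2(q,v,full=False):
    v=np.array(v).reshape(5,3)
    T=rot(Z,-q[0]); x=T@v[0]; T=T@rot(Y,q[1])@rot(Z,-q[2]); x=x+T@v[1]; e=x
    T=T@rot(Y,q[3])@rot(Z,-q[4]); x=x+T@v[2]; w=x
    T=T@rot(Y,q[5]); x=x+T@v[3]; T=T@rot(Z,-q[6]); x=x+T@np.array([0,0,v[4][2]])
    return (x,T@rot(Z,y0))+((e,w) if full else ())
v0=np.zeros((5,3)); v0[0,2]=.336;v0[1,2]=.6;v0[2,2]=.43;v0[4,2]=.5
f=lambda v:np.r_[np.concatenate([fk2(q,v)[0]-x for q,x,r in D])*1000,(v-v0.ravel())*1]
V=least_squares(f,v0.ravel()).x
if __name__=='__main__':
    print(V.reshape(5,3).round(4)); print(f(V)[:27].reshape(-1,3).round(1))
E
python3 kin2.py
```

```text
[[ 2.000e-04 -3.620e-02  2.723e-01]
 [ 6.000e-04 -1.730e-02  5.573e-01]
 [ 0.000e+00  0.000e+00  4.274e-01]
 [ 4.000e-04  0.000e+00 -6.490e-02]
 [ 0.000e+00  0.000e+00  4.351e-01]]
[[-0.1 -0.   0.1]
 [ 0.   0.  -0.3]
 [-0.  -0.2 -0.2]
 [-0.1  0.3  0.2]
 [ 0.2  0.1  0.1]
 [ 0.  -0.2 -0.1]
 [-0.1  0.  -0.1]
 [-0.1  0.2  0.1]
 [ 0.1 -0.2  0.1]]
```

```bash
cat > plan.py <<'E'
from kin2 import *
def Rt(az,el=20):
    a,e=np.radians([az,el]); y=np.array([np.cos(e)*np.cos(a),np.cos(e)*np.sin(a),np.sin(e)]); x=np.array([-np.sin(a),np.cos(a),0]); return np.c_[x,y,np.cross(x,y)]
def ik(x,M,q0,reg=.01):
    f=lambda q:np.r_[(fk2(q,V)[0]-x)*5,R.from_matrix(M.T@fk2(q,V)[1]).as_rotvec(),reg*(q-q0)]
    r=least_squares(f,np.clip(q0,lim[:,0]+1e-3,lim[:,1]-1e-3),bounds=(lim[:,0],lim[:,1])); return r.x,np.abs(r.fun[:6])
if __name__=='__main__':
    q=np.array(D[8][0])
    for x,az in(([.505,.095,.4077],70.9),([.51,.1,.4],80),([.515,.12,.35],90),([.52,.13,.3],100),([.528,.136,.25],107.2),([.528,.136,.178],107.2)):
        q,e=ik(np.array(x),Rt(az,19.3),q,.003); print(x,az,q.round(3),e.max().round(4), 'elbow',fk2(q,V,1)[2].round(2),'wrist',fk2(q,V,1)[3].round(2))
    print('any')
    for j3 in np.linspace(-1,1.3,8):
        qq=np.array([-.3,.4,j3,1.6,0,1.2,1.5]); qq,e=ik(np.array([.528,.136,.178]),Rt(107.2,19.3),qq,.003); print(qq.round(3),e.max().round(4))
E
python3 plan.py
```

```text
[0.505, 0.095, 0.4077] 70.9 [-1.794 -0.435  1.31   1.725  0.192  1.287  0.75 ] 0.0 elbow [ 0.1  -0.23  0.77] wrist [ 0.47 -0.02  0.76]
[0.51, 0.1, 0.4] 80 [-1.81  -0.44   1.32   1.736  0.192  1.273  0.893] 0.0468 elbow [ 0.1  -0.24  0.77] wrist [ 0.47 -0.02  0.75]
[0.515, 0.12, 0.35] 90 [-1.824 -0.44   1.32   1.856  0.226  1.132  1.01 ] 0.1317 elbow [ 0.1  -0.23  0.77] wrist [0.45 0.   0.7 ]
[0.52, 0.13, 0.3] 100 [-1.832 -0.44   1.32   1.968  0.28   1.001  1.118] 0.2162 elbow [ 0.1  -0.23  0.77] wrist [0.43 0.02 0.66]
[0.528, 0.136, 0.25] 107.2 [-1.842 -0.44   1.32   2.077  0.366  0.869  1.152] 0.2898 elbow [ 0.11 -0.23  0.77] wrist [0.41 0.03 0.62]
[0.528, 0.136, 0.178] 107.2 [-1.845 -0.44   1.32   2.237  0.524  0.691  0.991] 0.348 elbow [ 0.11 -0.23  0.77] wrist [0.37 0.04 0.57]
any
[ 0.35   0.496 -0.672  1.768 -0.043  0.986  1.632] 0.0
[ 0.234  0.458 -0.501  1.778 -0.147  0.987  1.729] 0.0
[ 0.107  0.43  -0.322  1.789 -0.242  0.994  1.82 ] 0.0
[-0.026  0.412 -0.139  1.801 -0.33   1.008  1.904] 0.0
[-0.161  0.405  0.043  1.813 -0.41   1.027  1.983] 0.0
[-0.293  0.407  0.223  1.824 -0.485  1.05   2.059] 0.0
[-0.419  0.419  0.399  1.835 -0.556  1.08   2.133] 0.0
[-0.537  0.442  0.568  1.844 -0.625  1.116  2.207] 0.0
```

```bash
cat > sim.py <<'E'
from plan import *
def err(q,x,M):
    p,T=fk2(q,V); return np.r_[x-p,R.from_matrix(M@T.T).as_rotvec()]
def jac(q):
    J=np.zeros((6,7)); p,T=fk2(q,V)
    for i in range(7):
        d=np.zeros(7); d[i]=1e-5; p2,T2=fk2(q+d,V); J[:,i]=np.r_[p2-p,R.from_matrix(T2@T.T).as_rotvec()]/1e-5
    return J
qmid=np.array([0,.4,0,1.5,0,1.1,0])
def solve(q,x,M,lam=.05,n=30,k0=0.0,cl=True):
    for _ in range(n):
        e=err(q,x,M); J=jac(q); P=J.T@np.linalg.inv(J@J.T+lam**2*np.eye(6))
        dq=P@e+k0*(np.eye(7)-P@J)@(qmid-q)
        q=np.clip(q+np.clip(dq,-.2,.2),lim[:,0],lim[:,1])
    return q
def run(q,rows,rebase=True,**k):
    x,M=fk2(q,V)
    for r in rows:
        x=x+np.array(r[:3])*.06; M=rot(Z,r[3]*.5)@M
        q=solve(q,x,M,**k); 
        if rebase: x,M=fk2(q,V)
    return q
if __name__=='__main__':
    tests=[(2,[[0,0,.4,0]]*2,3),(3,[[0,0,1,0]]*3,4),(5,[[0,0,-.7,0]]*3,6),(6,[[.11,.38,-.15,.3]]*7,7),(7,[[.07,.25,-.6,.25]]*4+[[0,.15,-.5,0]]*2,8)]
    for lam,n in((.02,30),(.1,10),(.05,3),(.2,5)):
        print(lam,n)
        for a,rows,b in tests: print(a,b,run(np.array(D[a][0]),rows,lam=lam,n=n).round(2),D[b][0])
E
python3 sim.py
```

```text
0.02 30
2 3 [ 0.28  0.23 -0.14  0.82  0.04  2.   -0.13] [-0.043, 0.177, 0.325, 0.973, -0.059, 1.996, -0.047]
3 4 [ 0.58  0.63  0.92  0.08 -1.32  2.   -0.42] [-0.397, 0.111, 0.733, 0.917, -0.085, 2.001, -0.011]
5 6 [-0.99 -0.26  0.78  1.28  0.35  1.73 -0.39] [-1.018, -0.259, 0.797, 1.227, 0.347, 1.781, -0.389]
6 7 [-1.53 -0.35  1.05  1.33  0.21  1.66  0.34] [-1.53, -0.347, 1.064, 1.316, 0.197, 1.664, 0.353]
7 8 [-1.83 -0.44  1.32  1.71  0.2   1.3   0.75] [-1.799, -0.436, 1.315, 1.722, 0.191, 1.291, 0.75]
0.1 10
2 3 [ 0.31  0.23 -0.19  0.83  0.05  2.   -0.14] [-0.043, 0.177, 0.325, 0.973, -0.059, 1.996, -0.047]
3 4 [ 0.14  0.43  0.4   0.13 -0.29  2.   -0.05] [-0.397, 0.111, 0.733, 0.917, -0.085, 2.001, -0.011]
5 6 [-0.94 -0.24  0.76  1.27  0.32  1.72 -0.36] [-1.018, -0.259, 0.797, 1.227, 0.347, 1.781, -0.389]
6 7 [-1.54 -0.36  1.05  1.33  0.21  1.66  0.34] [-1.53, -0.347, 1.064, 1.316, 0.197, 1.664, 0.353]
7 8 [-1.83 -0.44  1.32  1.71  0.21  1.3   0.74] [-1.799, -0.436, 1.315, 1.722, 0.191, 1.291, 0.75]
0.05 3
2 3 [ 0.32  0.23 -0.2   0.82  0.05  2.   -0.14] [-0.043, 0.177, 0.325, 0.973
[... 231 characters left out ...]
[-1.53 -0.35  1.05  1.33  0.21  1.66  0.34] [-1.53, -0.347, 1.064, 1.316, 0.197, 1.664, 0.353]
7 8 [-1.85 -0.44  1.3   1.71  0.26  1.31  0.68] [-1.799, -0.436, 1.315, 1.722, 0.191, 1.291, 0.75]
0.2 5
2 3 [ 0.33  0.21 -0.2   0.86  0.05  2.   -0.14] [-0.043, 0.177, 0.325, 0.973, -0.059, 1.996, -0.047]
3 4 [ 0.03  0.3   0.37  0.46 -0.16  2.   -0.03] [-0.397, 0.111, 0.733, 0.917, -0.085, 2.001, -0.011]
5 6 [-0.95 -0.09  1.03  1.11  0.14  1.75 -0.15] [-1.018, -0.259, 0.797, 1.227, 0.347, 1.781, -0.389]
6 7 [-1.51 -0.37  1.    1.36  0.22  1.65  0.31] [-1.53, -0.347, 1.064, 1.316, 0.197, 1.664, 0.353]
7 8 [-1.83 -0.44  1.29  1.72  0.24  1.3   0.7 ] [-1.799, -0.436, 1.315, 1.722, 0.191, 1.291, 0.75]
```

```bash
cat > search.py <<'E'
import sim, kin, kin2, plan, numpy as np, multiprocessing as mp
from sim import *
def rot2(ax,t):
    c,s=np.cos(t),np.sin(t)
    return np.array([[c,-s,0],[s,c,0],[0,0,1.]]) if ax[2] else np.array([[c,0,s],[0,1,0],[-s,0,c]])
kin2.rot=rot2; sim.rot=rot2
q0=np.array(D[8][0]); x0,M0=fk2(q0,V); az0=np.arctan2(M0[1,1],M0[0,1])
lm=lim.copy(); 
def margin(q): return np.min(np.minimum(q-lm[:,0],lm[:,1]-q)[[0,1,2,3,4,5,6]])
def seg(q,x1,az1,st=.03,sa=.12):
    x,M=fk2(q,V); az=np.arctan2(M[1,1],M[0,1]); da=az1-az
    n=max(1,int(np.ceil(max(np.linalg.norm(x1-x)/st,abs(da)/sa))))
    mn=9; mv=0
    for i in range(1,n+1):
        xi=x+(x1-x)*i/n; Mi=rot2(Z,da*i/n)@M; qn=solve(q,xi,Mi,lam=.02,n=3); mv=max(mv,np.abs(qn-q).max()); q=qn; mn=min(mn,margin(q))
        if mn<-.001 or np.abs(err(q,xi,Mi)).max()>.01: return None
    return q,mn,n,mv
F=(np.array([.528,.136,.178]),np.radians(107.2))
def trial(seed):
    g=np.random.default_rng(seed); q=q0; vias=[]; mn=9; nn=0; mv=0
    for k in range(g.integers(1,4)):
        r=g.uniform(.4,.75); t=g.uniform(-.9,.7); vias.append((np.array([r*np.cos(t),r*np.sin(t),g.uniform(.38,.62)]),np.radians(g.uniform(-90,130))))
    vias+=[(np.array([.528,.136,.38]),F[1]),F]
    for v in vias:
        s=seg(q,*v)
        if s is None: return None
        q=s[0]; nn+=s[2]; mv=max(mv,s[3])
        if v is not vias[0]: mn=min(mn,s[1])
    return (-mn,nn,mv,q,vias)
if __name__=='__main__':
    with mp.Pool() as p: res=[r for r in p.map(trial,range(1200),chunksize=10) if r]
    res=[r for r in res]; res.sort(key=lambda r:r[0]); print(len(res))
    for r in res[:8]: print(round(-r[0],3),r[1],round(r[2],2),r[3].round(2),[(v[0].round(2).tolist(),round(np.degrees(v[1]))) for v in r[4]])
    print('short'); 
    for r in sorted([r for r in res if -r[0]>.03],key=lambda r:r[1])[:6]: print(round(-r[0],3),r[1],round(r[2],2),r[3].round(2),[(v[0].round(2).tolist(),round(np.degrees(v[1]))) for v in r[4]])
E
time timeout 500 python3 search.py
```

```text
167
0.502 50 0.18 [-0.35  0.41  0.3   1.83 -0.51  1.07  2.09] [([0.39, 0.32, 0.4], -25), ([0.57, 0.35, 0.46], -33), ([0.53, 0.14, 0.38], 107), ([0.53, 0.14, 0.18], 107)]
0.442 61 0.14 [-0.24  0.41  0.16  1.82 -0.45  1.05  2.03] [([0.5, -0.16, 0.42], -52), ([0.74, -0.03, 0.39], -67), ([0.53, 0.14, 0.38], 107), ([0.53, 0.14, 0.18], 107)]
0.42 42 0.2 [-0.52  0.44  0.54  1.84 -0.61  1.11  2.19] [([0.39, 0.27, 0.42], -20), ([0.49, 0.33, 0.48], 1), ([0.53, 0.14, 0.38], 107), ([0.53, 0.14, 0.18], 107)]
0.415 50 0.15 [-0.52  0.44  0.54  1.84 -0.61  1.11  2.19] [([0.54, 0.05, 0.55], -38), ([0.56, 0.37, 0.38], 87), ([0.53, 0.14, 0.38], 107), ([0.53, 0.14, 0.18], 107)]
0.405 66 0.18 [-0.45  0.43  0.44  1.83 -0.57  1.09  2.15] [([0.45, -0.29, 0.45], -84), ([0.52, -0.12, 0.53], -76), ([0.51, 0.32, 0.57], 17), ([0.53, 0.14, 0.38], 107), ([0.53, 0.14, 0.18], 107)]
0.397 48 0.19 [-0.58  0.46  0.64  1.84 -0.65  1.14  2.24] [([0.41, 0.31, 0.39], 2), ([0.57, 0.07, 0.39], -25), ([0.53, 0.14, 0.38], 107), ([0.53, 0.14, 0.18], 107)]
0.397 60 0.17 [-0.59  0.46  0.64  1.84 -0.65  1.14  2.24] [([0.55, -0.12,
[... 541 characters left out ...]
[([0.53, 0.24, 0.58], 24), ([0.53, 0.14, 0.38], 107), ([0.53, 0.14, 0.18], 107)]
0.217 29 0.24 [-0.73  0.52  0.87  1.85 -0.75  1.21  2.35] [([0.45, 0.35, 0.38], 20), ([0.53, 0.14, 0.38], 107), ([0.53, 0.14, 0.18], 107)]
0.148 30 0.21 [-0.73  0.52  0.88  1.85 -0.76  1.21  2.35] [([0.52, 0.27, 0.56], 15), ([0.53, 0.14, 0.38], 107), ([0.53, 0.14, 0.18], 107)]
0.08 31 0.21 [-0.67  0.49  0.78  1.85 -0.71  1.18  2.3 ] [([0.41, 0.05, 0.38], 24), ([0.5, 0.3, 0.47], 61), ([0.53, 0.14, 0.38], 107), ([0.53, 0.14, 0.18], 107)]
0.219 32 0.21 [-0.7   0.51  0.83  1.85 -0.74  1.2   2.33] [([0.5, 0.39, 0.48], 13), ([0.53, 0.14, 0.38], 107), ([0.53, 0.14, 0.18], 107)]
real	0m16.809s
user	1m4.706s
sys	0m0.119s
```

Call:
apply_moves:
  commands:
    - [5, 0, -0.236, 0.01, -0.238]
    - [5, 0, -0.236, 0.01, -0.238]
    - [5, 0, -0.236, 0.01, -0.238]
    - [5, 0, -0.236, 0.01, -0.238]
    - [5, 0, -0.236, 0.01, -0.238]
    - [5, 0, -0.236, 0.01, -0.238]
    - [5, 0, -0.236, 0.01, -0.238]
    - [5, 0, -0.236, 0.01, -0.238]
    - [5, 0, -0.236, 0.01, -0.238]

```text
clock: 17.3
position: [0.5063, -0.0327, 0.4147]
ee_rot: [1.878, 2.211, 0.384]
force: [-0.5, -0.4, 0.5]
width: 0.093
gripper_force: 15.0
```

Call:
apply_moves:
  commands:
    - [5, 0, -0.236, 0.01, -0.238]
    - [5, 0, -0.236, 0.01, -0.238]
    - [5, 0, -0.236, 0.01, -0.238]
    - [5, 0, -0.236, 0.01, -0.238]
    - [5, 0, -0.236, 0.01, -0.238]
    - [5, 0, -0.236, 0.01, -0.238]
    - [5, 0, -0.236, 0.01, -0.238]
    - [5, 0, -0.236, 0.01, -0.238]
    - [5, 0, -0.236, 0.01, -0.238]
    - [5, 0, 0, 0, 0]

```text
clock: 18.55
position: [0.5063, -0.1597, 0.4191]
ee_rot: [2.663, 0.922, 0.166]
force: [0.2, -0.1, 0.0]
width: 0.09
gripper_force: 15.0
```

```bash
python3 s.py; cat > chk.py <<'E'
import sys
from search import *
from cell import observe
q=observe()['joints']
for v in [(np.array([.74,-.03,.39]),np.radians(-67)),(np.array([.528,.136,.38]),F[1]),F][int(sys.argv[1]):]:
    s=seg(q,*v,st=.035,sa=.13); print(s)
    if s is None: break
    q=s[0]
E
python3 chk.py 0
```

```text
18.55 [-0.776 -0.052  0.786  1.748  0.314  1.222 -0.969] [ 0.5063 -0.1597  0.4191] [[0.785, 0.582, 0.211], [0.619, -0.742, -0.257], [0.006, 0.333, -0.943]] elev y 19.42 az -51.86 x elev 0.35
(array([-0.6167201 ,  0.56967665,  0.80187945,  1.17437326, -0.10153841,
        1.38217323, -1.09139779]), np.float64(0.4738491077264473), 8, np.float64(0.0992144368831751))
(array([-0.2815604 ,  0.25817662,  0.20292521,  1.51302596, -0.38287174,
        1.46688047,  1.84680526]), np.float64(0.5331195294821391), 24, np.float64(0.15029782428058072))
(array([-0.24871343,  0.40937781,  0.16426516,  1.81442102, -0.45983609,
        1.0507071 ,  2.03400555]), np.float64(0.6041666100564176), 6, np.float64(0.07104708057427844))
```

Call:
apply_moves:
  commands:
    - [5, 0.487, 0.27, -0.06, -0.066]
    - [5, 0.487, 0.27, -0.06, -0.066]
    - [5, 0.487, 0.27, -0.06, -0.066]
    - [5, 0.487, 0.27, -0.06, -0.066]
    - [5, 0.487, 0.27, -0.06, -0.066]
    - [5, 0.487, 0.27, -0.06, -0.066]
    - [5, 0.487, 0.27, -0.06, -0.066]
    - [5, 0.487, 0.27, -0.06, -0.066]
    - [5, 0, 0, 0, 0]

```text
clock: 19.68
position: [0.7408, -0.0258, 0.3862]
ee_rot: [2.753, 0.575, 0.102]
force: [-0.5, -0.2, -0.7]
width: 0.092
gripper_force: 15.0
```

Call:
apply_moves:
  commands:
    - [5, -0.147, 0.115, 0, 0.253]
    - [5, -0.147, 0.115, 0, 0.253]
    - [5, -0.147, 0.115, 0, 0.253]
    - [5, -0.147, 0.115, 0, 0.253]
    - [5, -0.147, 0.115, 0, 0.253]
    - [5, -0.147, 0.115, 0, 0.253]
    - [5, -0.147, 0.115, 0, 0.253]
    - [5, -0.147, 0.115, 0, 0.253]
    - [5, -0.147, 0.115, 0, 0.253]
    - [5, -0.147, 0.115, 0, 0.253]
    - [5, -0.147, 0.115, 0, 0.253]
    - [5, -0.147, 0.115, 0, 0.253]

```text
clock: 21.18
position: [0.6321, 0.0533, 0.3895]
ee_rot: [1.666, 2.403, 0.415]
force: [-0.6, 0.0, -0.8]
width: 0.092
gripper_force: 15.0
```

```bash
python3 s.py; python3 chk.py 1
```

```text
21.175 [-0.482  0.164  0.437  1.621 -0.197  1.055  0.367] [0.6321 0.0533 0.3895] [[-0.352, 0.884, 0.309], [0.936, 0.33, 0.121], [0.005, 0.332, -0.943]] elev y 19.39 az 20.5 x elev 0.28
(array([-0.28969379,  0.25715262,  0.21324452,  1.51486187, -0.38492925,
        1.46587778,  1.84912872]), np.float64(0.5341222245867812), 12, np.float64(0.14902632013445455))
(array([-0.25611388,  0.40869671,  0.17402742,  1.81631732, -0.46399957,
        1.05013518,  2.03813206]), np.float64(0.6051321822598592), 6, np.float64(0.07100995767307805))
```

Call:
apply_moves:
  commands:
    - [5, -0.144, 0.115, 0, 0.253]
    - [5, -0.144, 0.115, 0, 0.253]
    - [5, -0.144, 0.115, 0, 0.253]
    - [5, -0.144, 0.115, 0, 0.253]
    - [5, -0.144, 0.115, 0, 0.253]
    - [5, -0.144, 0.115, 0, 0.253]
    - [5, -0.144, 0.115, 0, 0.253]
    - [5, -0.144, 0.115, 0, 0.253]
    - [5, -0.144, 0.115, 0, 0.253]
    - [5, -0.144, 0.115, 0, 0.253]
    - [5, -0.144, 0.115, 0, 0.253]
    - [5, -0.144, 0.115, 0, 0.253]

```text
clock: 22.68
position: [0.5286, 0.1358, 0.3893]
ee_rot: [0.464, -3.01, -0.51]
force: [-0.9, -0.0, -1.0]
width: 0.089
gripper_force: 15.0
```

Call:
apply_moves:
  commands:
    - [5, 0, 0, -0.5, 0]
    - [5, 0, 0, -0.5, 0]
    - [5, 0, 0, -0.5, 0]
    - [5, 0, 0, -0.5, 0]
    - [5, 0, 0, -0.5, 0]
    - [5, 0, 0, -0.5, 0]
    - [5, 0, 0, -0.3, 0]
    - [5, 0, 0, 0, 0]

```text
clock: 23.68
position: [0.5285, 0.1359, 0.1898]
ee_rot: [0.455, -3.008, -0.51]
force: [-0.2, -0.4, -0.5]
width: 0.096
gripper_force: 15.0
```

```bash
python3 s.py; python3 - <<'E'
from h import *
im,d=shot('side'); P=cloud('side',d); im2,d2=shot('top'); P2=cloud('top',d2); np.savez('/tmp/s3.npz',im=im,P=P,im2=im2,P2=P2)
c=np.hstack([cv2.resize(im[190:340,150:290],None,fx=4,fy=4),cv2.resize(im2[150:250,90:190],None,fx=2.3,fy=6)]); cv2.imwrite('pics/c3.png',c[:,:,::-1]); print(c.shape)
E
```

```text
23.675 [-0.26   0.397  0.178  1.8   -0.454  1.076  2.022] [0.5285 0.1359 0.1898] [[-0.955, -0.278, -0.104], [-0.297, 0.902, 0.314], [0.006, 0.33, -0.944]] elev y 19.3 az 107.13 x elev 0.37
(600, 790, 3)
```

View pics/c3.png

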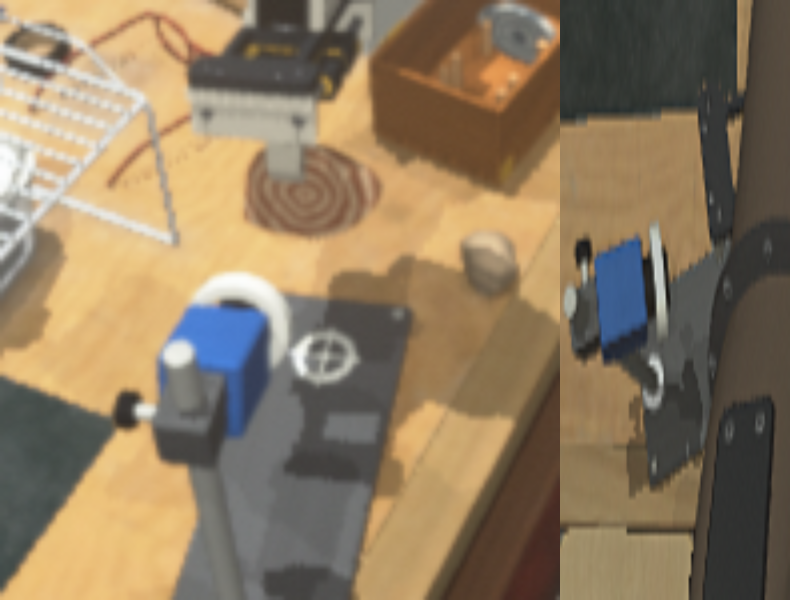

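The slab is held facing the lens, at crop (312,190). The camera is clear of it, the grey slab is still in the box, and the stone and bottle have not moved. I'll measure the slab's face.

```bash
cat > m.py <<'E'
from h import *
import sys
z=np.load(sys.argv[1]); im,P=z['im'],z['P']
o=observe(); M=R.from_rotvec(o['ee_rot']).as_matrix(); L=(P-o['position'])@M   # tool coords
m=(abs(L[...,0])<.065)&(L[...,1]>-.006)&(L[...,1]<.014)&(L[...,2]>-.03)&(L[...,2]<.055)
m[:190]=0
hsv=cv2.cvtColor(im,cv2.COLOR_RGB2HSV); sl=m&(hsv[...,1]>45)
q=P[sl]; c=q.mean(0); n=np.linalg.svd(q-c)[2][2]; n*=np.sign(n[2]); print('n',n,'elev',np.degrees(np.arcsin(n[2])),'az',np.degrees(np.arctan2(n[1],n[0])),sl.sum())
l=L[sl]; print('tool x',np.percentile(l[:,0],[.5,2,98,99.5]),'y',np.median(l[:,1]),'z',np.percentile(l[:,2],[.5,2,98,99.5]))
r=cv2.minAreaRect((l[:,[0,2]]*1000).astype(np.float32)); print(r)
for lo in range(-48,60,8):
    t=l[(l[:,0]*1000>lo)&(l[:,0]*1000<lo+8)]
    if len(t)>4: print(lo+4,np.round(1000*np.percentile(t[:,2],[3,97]),1),len(t))
# camera ring / lens
h2=hsv; ring=(h2[...,2]>150)&(h2[...,1]<60)&(P[...,2]>.16)&(P[...,2]<.29)&(np.hypot(P[...,0]-.479,P[...,1]-.262)<.06)
q=P[ring]; print('ring',ring.sum(),q.mean(0),q.min(0),q.max(0))
E
python3 m.py /tmp/s3.npz
```

```text
n [-0.28538918  0.89501968  0.34277221] elev 20.045862138423633 az 107.68558833258668 579
tool x [-0.03000569 -0.02769804  0.0542136   0.05677604] y 0.005022364375712955 z [-0.01904221 -0.01722572  0.0420269   0.04353411]
((13.910205841064453, 12.072929382324219), (88.42948150634766, 64.97557067871094), 3.505143165588379)
-28 [-3.9 36.9] 39
-20 [-11.1  39.7] 57
-12 [ 0.9 42.6] 42
-4 [ 3. 42.] 41
4 [ 1.1 42.3] 43
12 [-18.4  42. ] 72
20 [-19.   41.3] 71
28 [-16.7  39.4] 66
36 [-14.2  34.7] 59
44 [-10.7  30.1] 47
52 [-6.4 23.8] 36
60 [ 2.6 13.9] 6
ring 191 [0.4702605  0.27138892 0.23779693] [0.44944596 0.25754573 0.20421176] [0.50193396 0.32172971 0.26090085]
```

Call:
apply_moves:
  commands:
    - [5, 0.03, 0.007, -0.07, 0]
    - [5, 0.035, 0.008, -0.07, 0]
    - [5, 0, 0, 0, 0]
    - [5, 0, 0, 0, 0]
    - [5, 0, 0, 0, 0]
    - [5, 0, 0, 0, 0]

```text
clock: 24.52
position: [0.5329, 0.1368, 0.1818]
ee_rot: [0.454, -3.01, -0.51]
force: [-0.2, -0.4, -0.4]
width: 0.092
gripper_force: 15.0
```

```bash
python3 s.py; python3 - <<'E'
from h import *
im,d=shot('side'); P=cloud('side',d); np.savez('/tmp/s4.npz',im=im,P=P)
o=observe(); print(o['clock'],o['dq'].round(3),o['force'],o['width'])
M=R.from_rotvec(o['ee_rot']).as_matrix(); print('centre',o['position']+M@[.0135,0,.0118])
cv2.imwrite('pics/c4.png',im[:,:,::-1])
E
python3 m.py /tmp/s4.npz | head -3
```

```text
24.525 [-0.259  0.411  0.177  1.8   -0.46   1.062  2.029] [0.5329 0.1368 0.1818] [[-0.955, -0.278, -0.102], [-0.296, 0.902, 0.314], [0.005, 0.33, -0.944]] elev y 19.28 az 107.1 x elev 0.31
24.575 [-0.     0.001  0.002  0.001 -0.001 -0.001 -0.   ] [-0.59293996 -0.51025973 -0.52207106] 0.0940180266324906
centre [0.51873939 0.13645166 0.17070099]
n [-0.28766714  0.89824201  0.33227835] elev 19.40712032749873 az 107.75796114965314 563
tool x [-0.03084515 -0.02832114  0.05411863  0.05677763] y 0.0052885780474253566 z [-0.02104473 -0.018656    0.04023707  0.04252625]
((13.201631546020508, 10.249429702758789), (87.11095428466797, 67.3804702758789), 3.628815174102783)
```

View pics/c4.png

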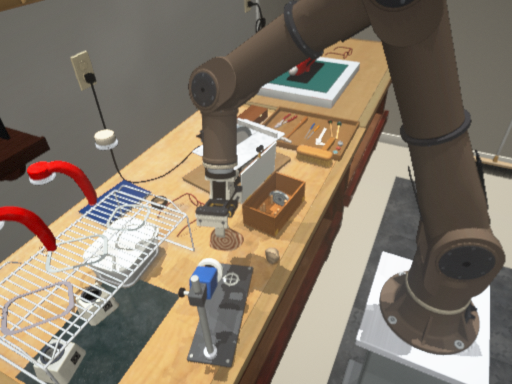

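The picture shows the slab at (227,238), over the cross and facing the lens. The cover is still upright at about (255,155), the grey slab is in the box and the other things have not moved. I'll hand in now.

```bash
python3 -c "
from cell import arm; print(arm.sign_off())"
```

```text
the job is handed in; nothing more can be done
None
```

The job is handed in at about 24.6 s of the 54 s allowed: the cover stands open against its stop, and the gripper holds the red-brown slab still at the focus point, its middle within about 2 mm of it and its face within about 1° of square to the lens by my measurements; the grey slab is still in its slot, and the stone, bottle and brush look undisturbed.

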